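Set the portion and bring the open jar under the filling nozzle

ROBOT

A 7-joint arm with a two-finger parallel gripper is mounted at the origin on the work surface. World frame = base frame: x ahead of the robot, y to its left, z up, the work surface at z = 0. Lengths are in mm, angles in rad, forces in N, time in s.
With the tool pointing down it reaches from about 350 to 900 mm from the base axis. Payload 8.1 kg.
Tool frame: the origin (TCP) lies midway between the tips of the shut fingers; the grasp point (between the pads) lies 19 mm behind it; z points along the fingers, y is the line along which they close (so a half turn about z gives the same grasp; the last joint's range is limited). The gripper opens to 92 mm and grips with 3 to 60 N. Pads are 19 mm wide; open, the fingers measure 130 mm over their backs; the gripper's body (75 mm by 190 mm) begins 47 mm behind the grasp point.
Start: joints at [-1.237, 0.434, 0.025, 1.573, -0.012, 1.134, -0.075], TCP at [264.429, 566.32, 226.742] pointing down, gripper open.
Joint ranges: [-2.62, 2.62], [-0.44, 2.09], [-1.27, 1.32], [0.08, 2.57], [-1.32, 4.46], [0.12, 2], [-2.74, 2.74]. Speed limits (rad/s): [2.22, 2.22, 3.01, 3.01, 3.14, 3.14, 3.14].

INTERFACE

Orientations are given as a unit quaternion [x, y, z, w].
In Python, from workcell import arm, read_camera, workorder gives the robot as it stands.
- The arm moves only by the shell command python3 -m pendant 'ROWS' [OPENING]. ROWS is JSON, a list of rows, each an object of numbers: "tx", "ty", "tz": the shift along the tool's x, y, z in mm; "rx", "ry", "rz": the turn, a rotation vector about the tool's x, y, z in degrees. In form: [{"tx": .., "ty": .., "tz": .., "rx": .., "ry": .., "rz": ..}, ...]. A call has exactly 8 rows; each row shifts and turns the commanded pose from where the row before left it, along the tool's axes as they then stand; what a row does not reach is not made up. A row lasts 1/8 s, in which the tool goes at most 62.5 mm and 10.7 degrees, less where a joint would pass 70% of its speed; a pose out of reach is approached as far as the arm can. A call with a gripper value outside its range is refused whole. OPENING is the finger opening in mm, from 0 to 91.8, set as the call begins (- or left out, the last holds). The fingers move at their own pace and stop on an object; the grip force is fixed at half the most. Time passes only in rows, so rows that do not move let the fingers close, or fill a call up. It gives the time, the measured TCP pose, the force, the opening and the grip force at its end, in the units of the state.
- arm.state(): the state, without advancing time (a new reading comes with each control period).
- read_camera(name): name is "scene" or "top" or "wrist"; returns a dict with "image" (420x560x3 uint8, red, green, blue), "depth" (420x560 float32, mm along the optical axis (not along the pixel's ray), 0 where there is no reading), "mtx" (3x3 intrinsics, pixels), "k1" (the pictures are not rectified: a ray, as slopes to the right and down, at radius r is drawn at 1 + k1 r^2 times it, then the intrinsics apply), "xyz" and "rotation" of the camera in the world. Camera axes: x right, y down, z forward; pixel columns grow to the right and rows downward; lengths in mm; the calibration is good to about 2 mm. A picture is of the moment at which its call begins.
- workorder.sign_off(): hands the job in; it is judged then, once.
The state is a dict: "t": time; "joint_pos": joint angles; "joint_vel": joint speeds; "joint_efforts": joint torques, N m; "ee_pos": TCP position; "eef_rot": TCP orientation; "wrist_force": force on the tool from outside, world axes, zero at the start; "torque": the same for the moment, N m; "opening": opening from 0.0 (shut) to 1.0 (fully open); "grip_force": force on a finger pad.
Only numpy, scipy, OpenCV 4.12 (cv2) and the standard library are available. Lean on these libraries where they do the work, as an engineer would, in place of code of your own. Each camera call takes 0.05 s, during which the arm holds its last target. There are 200 camera calls.

TASK

On the portion filler, turn the portion knob on top of the cabinet until the pointer stands on the long line of the scale. Then turn the jar table until the open jar on it (the only one there without a lid) stands centred under the nozzle, and keep hold of the table so that it stays still for the fill: finish while still gripping it. Do not touch the open jar, which is clean, and leave the spare jar and the spare lid beside the filler where they are.

Things in the scene. Friction and masses are not known exactly. Their poses are not given: they have to be found in the camera images.
- filler: Fixed steel filler on a 340 x 530 mm base plate (top 27 mm up). Origin on the bench, z up, x away from the robot; up to 0.25 rad askew. Cabinet at x -0.15..0.15, y 0.05..0.23, flat deck 150 mm up. Pump and hopper (79 mm radius) stand on the deck about x 0.095, y 0.14, up to 390 mm, lever behind. Knob and scale on the deck's near part, jar table at y -0.14.
- portion_grip (a point): Centre of the black portion knob: upright, round, fluted, 36 mm in diameter, 28 mm high, on a 14 mm neck; this point is on its vertical axis half-way up, 29 mm above the deck. Room for fingers all round.
- portion_knob (a joint): Angle of the portion knob, rad, counter-clockwise from above positive; stops at 0 and 5.33. Friction 0.04 N m, stays where left. Drives the pointer by rack and pinion, 15 mm along the filler's +y per rad. Pointer on the long line at 2.00; starts at 3.1 to 4.8, so it needs 1.1 to 2.8 rad clockwise.
- pointer_tip (a point): Tip of the small black pointer (18 mm long, 4 mm high) that slides along the filler's y over a flat aluminium scale plate (44 x 104 mm) on the deck; it moves with the knob.
- long_line (a point): The one long line (26 mm, 2 mm wide) on the scale, fourth from the knob of nine marks 10 mm apart along the filler's y; the others are 10 mm long. The pointer is set when pointer_tip is level with this point along the filler's y. Its axes are the filler's.
- turntable: Jar table: steel disc, 300 mm diameter, on an upright bearing; origin on its axis 47 mm above the bench, x towards the open jar. Turns either way, friction 0.12 N m, does not run on. Six 60 mm glass jars are clamped in it 60 degrees apart, 105 mm from its axis: five with aluminium lids (62 mm, tops 150 mm above the bench), one open. Hub grip and closed jars may be gripped.
- hub_grip (a point): Centre of the black round hub grip on the jar table's axis: fluted, 44 mm in diameter, 34 mm high, on a post; this point is half-way up it, 165 mm above the bench. The lids begin 74 mm from its axis, all round.
- jar_mouth (a point): Centre of the mouth of the open jar on the jar table, 147 mm above the bench; 54 mm outer diameter, 3 mm wall.
- nozzle (a point): Lower end of the fixed filling nozzle (19 mm wide at the end, 31 mm higher up), 170 mm above the bench, 105 mm from the table's axis towards the pump; its 24 mm pipe runs to the pump block at 212 mm height. Jars pass under it with 20 mm to spare.
- spare_jar: Loose empty open jar, 60 mm in diameter and 78 mm high, standing on the bench in front of the filler, not part of the job. Origin at the centre of its underside.
- spare_lid: Loose aluminium jar lid, 62 mm in diameter and 14 mm high, lying on the base plate's near right corner. Origin at the centre of its underside.
- open_jar: The open jar on the jar table: glass, paper label, no lid, 60 mm in diameter, 78 mm high, clamped in its nest. Origin at the centre of its underside, 69.5 mm above the bench. The robot must not touch it.

How it is judged:
By the outcome, as a careful person would: the job done as asked, in the order asked, and still so for the second after the job is handed in, while the arm keeps its last pose, push and grip.
It also fails if it takes over 51 s, if anything falls off the work surface, if the arm or the gripper's body presses on something with over 40 N, if the wrist force passes 120 N, or if a joint passes its speed limit or range.

## Working session

There is one attempt and no reset: what is moved stays moved. The work goes in short steps, Python scripts to look and compute and a shell command to move; the robot and the scene stay as the last step left them, time stands still between calls to the robot, and variables do not carry over. Pictures are saved under pics/ and viewed, at most 10 in all, crops included, and the job is handed in when it is done.

```bash
mkdir -p pics; ls; cat > h.py <<'E'
import numpy as np, cv2
from scipy.spatial.transform import Rotation as R
from workcell import arm, read_camera, workorder
def snap(n):
    c=read_camera(n); np.savez('pics/%s.npz'%n,**c); return c
def Rm(c):
    r=np.array(c['rotation'],float); return r if r.shape==(3,3) else R.from_quat(r).as_matrix()
def slopes(c,u,v):
    K=np.array(c['mtx']); xd=np.array([(u-K[0,2])/K[0,0],(v-K[1,2])/K[1,1]]); s=xd.copy()
    for _ in range(20): s=xd/(1+float(c['k1'])*(s@s))
    return s
def onplane(c,u,v,z):
    s=slopes(c,u,v); d=Rm(c)@np.array([s[0],s[1],1]); o=np.array(c['xyz'],float)
    return o+d*(z-o[2])/d[2]
def bydepth(c,u,v):
    s=slopes(c,u,v); return np.array(c['xyz'],float)+Rm(c)@(np.array([s[0],s[1],1])*c['depth'][int(v),int(u)])
def proj(c,p):
    q=Rm(c).T@(np.array(p,float)-np.array(c['xyz'],float)); s=q[:2]/q[2]; s=s*(1+float(c['k1'])*(s@s))
    K=np.array(c['mtx']); return K[0,0]*s[0]+K[0,2],K[1,1]*s[1]+K[1,2]
def load(n):
    return dict(np.load('pics/%s.npz'%n))
def save(n,im): cv2.imwrite('pics/'+n,im[:,:,::-1])
E
python3 - <<'E'
from h import *
s=arm.state(); print({k:np.round(v,3) for k,v in s.items()})
t=snap('top'); w=snap('scene')
for c in (t,w): print(c['xyz'],c['rotation'],c['mtx'],c['k1'])
save('top1.png',t['image']); save('scene1.png',w['image'])
E
```

```text
pics
{'t': np.float64(0.0), 'joint_pos': array([-1.237,  0.435,  0.025,  1.574, -0.012,  1.134, -0.075]), 'joint_vel': array([-0.   ,  0.   ,  0.001, -0.   ,  0.001,  0.   ,  0.001]), 'joint_efforts': array([ 1.0000e-03, -6.6785e+01,  9.8600e-01, -3.1445e+01, -6.0000e-02,
        4.3000e-02,  0.0000e+00]), 'ee_pos': array([264.267, 565.839, 225.962]), 'eef_rot': array([ 0.217,  0.976, -0.001, -0.   ]), 'wrist_force': array([-0.312,  0.105, -0.16 ]), 'torque': array([-0.024, -0.012, -0.019]), 'grip_force': np.float64(0.0), 'opening': np.float64(0.999)}
[413.95723108 -13.82883933 866.99701465] [-0.69448794  0.71503696 -0.05587877  0.05732543] [[446.48619478   0.         280.5933922 ]
 [  0.         446.48619478 204.14117618]
 [  0.           0.           1.        ]] 0.007182031603622903
[1166.41829805 -116.81238411  701.43264924] [ 0.69930484  0.59124371 -0.264469   -0.30242315] [[466.10487749   0.         279.79454488]
 [  0.         466.10487749 203.77882215]
 [  0.           0.           1.        ]] 0.02166056101759449
```

View pics/top1.png

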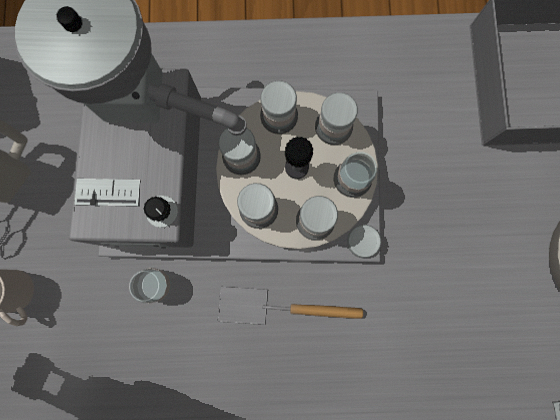

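View pics/scene1.png

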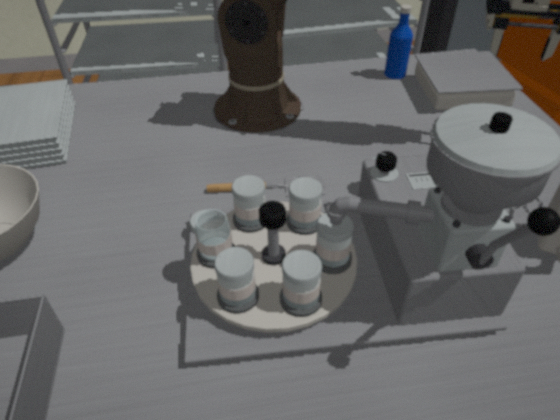

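The top view shows the knob at (157,209), pointer tip near (94,190), long line at (113,187), hub grip at (299,152), open jar at (357,170) and nozzle end near (238,130). The scene view shows the same layout from behind. Next I compute positions.

```bash
cat > m.py <<'E'
from h import *
t=load('top')
P=lambda u,v,z:np.round(onplane(t,u,v,z),1)
print('knob',P(157,209,193),bydepth(t,157,209)); print('hub',P(299,151,182),bydepth(t,299,151))
print('jar',P(359,170,147))
for n,u,v in [('deckline L',76,181),('R',138,180),('bl',77,206),('br',139,206)]: print(n,P(u,v,152))
print('long',P(113,181,152),'pt',P(94,192,155))
print('base',P(100,255,27),P(383,262,27),P(378,93,27))
lids=[P(279,92,150),P(340,104,150),P(257,198,150),P(319,211,150),P(239,148,150)]
print(lids)
im=t['image'][160:225,60:200]; save('crop1.png',cv2.resize(im,None,fx=5,fy=5,interpolation=cv2.INTER_CUBIC))
E
python3 m.py
```

```text
knob [521.  174.9 193. ] [521.33376578 175.5328606  190.74085656]
hub [609.1 -45.6 182. ] [609.77133509 -45.74312464 179.55941182]
jar [ 583.7 -145.2  147. ]
deckline L [577.8 319.6 152. ]
R [576.5 218.2 152. ]
bl [536.2 316.1 152. ]
br [533.3 215.6 152. ]
long [576.  259.1 152. ] pt [558.  288.2 155. ]
base [463.3 326.7  27. ] [ 434.9 -201.7   27. ] [ 767.1 -213.5   27. ]
[array([722.4, -16.9, 150. ]), array([ 697.9, -119.1,  150. ]), array([541.1,  24.1, 150. ]), array([516.8, -76. , 150. ]), array([626.3,  52.3, 150. ])]
```

View pics/crop1.png

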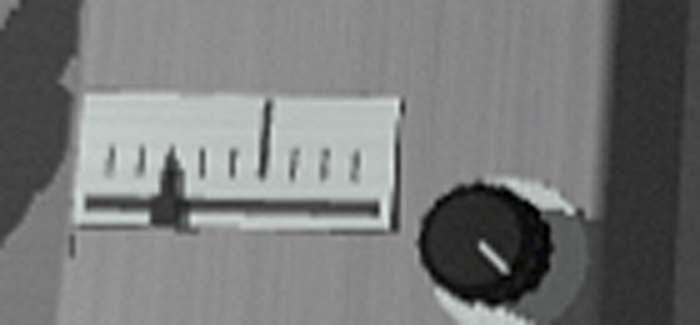

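The crop shows the pointer tip at x≈171 and the long line at x≈263, with marks about 30.5 px apart. That puts the pointer about 3 marks (30 mm, 2.0 rad) to the left, so it needs roughly 2 rad clockwise. I refine the centres with depth.

```bash
cat > d.py <<'E'
from h import *
def cloud(c):
    vv,uu=np.mgrid[0:420,0:560]; K=np.array(c['mtx'])
    pts=np.stack([uu,vv],-1).reshape(-1,1,2).astype(np.float32)
    k=float(c['k1']); xd=np.stack([(uu-K[0,2])/K[0,0],(vv-K[1,2])/K[1,1]],-1); s=xd.copy()
    for _ in range(10): s=xd/(1+k*(s**2).sum(-1,keepdims=True))
    q=np.concatenate([s,np.ones((420,560,1))],-1)*c['depth'][...,None]
    return q@Rm(c).T+np.array(c['xyz'],float)
def circ(m,p,minr):
    n,l,st,ce=cv2.connectedComponentsWithStats(m.astype(np.uint8))
    for i in range(1,n):
        if st[i,4]<minr: continue
        a=p[l==i]; (cx,cy),r=cv2.minEnclosingCircle(a[:,:2].astype(np.float32)); print(st[i,4],np.round([cx,cy,r],1),'mean',np.round(a.mean(0),1),ce[i].round())
if __name__=='__main__':
    t=load('top'); p=cloud(t); z=p[...,2]; ok=t['depth']>0
    near=lambda x,y,r:(np.hypot(p[...,0]-x,p[...,1]-y)<r)&ok
    print('lids'); circ((z>144)&(z<156)&near(615,-47,160),p,60)
    print('hub'); circ((z>174)&(z<190)&near(612,-46,40),p,20)
    print('knob'); circ((z>184)&(z<200)&near(521,175,40),p,20)
    print('hopper'); circ((z>300),p,500)
    n,m=0,0
    a=p[(z>20)&(z<33)&ok]; r=cv2.minAreaRect(a[(a[:,0]>400)][:,:2].astype(np.float32)); print('base',r)
    a=p[(z>145)&(z<155)&ok&(p[...,1]>95)&(p[...,0]>400)]; print('deck',cv2.minAreaRect(a[:,:2].astype(np.float32)))
E
python3 d.py
```

```text
lids
997 [712.6 -15.2  31. ] mean [711.4 -15.3 149.4] [278.  98.]
1020 [ 688.1 -117.    31.1] mean [ 687.  -116.7  149.5] [339. 110.]
893 [636.4  57.1  31.2] mean [631.6  56.7 149.4] [236. 145.]
203 [ 588.3 -147.5   27.3] mean [ 588.2 -147.1  147.3] [360. 167.]
1098 [536.1  26.6  30.9] mean [535.2  26.6 149.4] [256. 202.]
1122 [511.8 -75.3  31. ] mean [511.2 -75.  149.5] [319. 214.]
hub
602 [612.2 -45.2  23. ] mean [610.9 -45.2 180.3] [299. 150.]
knob
452 [523.4 179.6  18.9] mean [522.6 178.  191. ] [155. 208.]
hopper
11692 [586.7 139.9 231.2] mean [695.7 218.2 363.8] [84. 46.]
base ((622.6089477539062, -63.07342529296875), (423.07733154296875, 1163.0045166015625), 12.893623352050781)
deck ((626.0941772460938, 233.42965698242188), (179.54066467285156, 299.9042663574219), 87.06425476074219)
```

```bash
cat > n.py <<'E'
from d import *
t=load('top'); print(proj(t,(651,52.4,170)),proj(t,(651,52.4,212)))
for n in ('top','scene'):
    c=load(n); p=cloud(c); z=p[...,2]; x,y=p[...,0],p[...,1]
    m=(z>160)&(z<232)&(np.hypot(x-612,y+45)>75)&(np.hypot(x-612,y+45)<190)&(y>20)&(x>600)
    a=p[m]; print(n,len(a)); 
    for lo,hi in [(160,175),(175,190),(190,205),(205,215),(215,232)]:
        b=a[(a[:,2]>=lo)&(a[:,2]<hi)]
        if len(b): print(lo,len(b),b.mean(0).round(1),b.min(0).round(),b.max(0).round())
    b=a[a[:,2]>218]; 
    if len(b)>10: print(cv2.fitLine(b[:,:2].astype(np.float32),cv2.DIST_L2,0,.01,.01).ravel(),'r from axis',np.hypot(b[:,0]-612.2,b[:,1]+45.2).min())
c=load('scene'); print('scene proj',proj(c,(651,52.4,170)))
A=cv2.resize(t['image'][70:190,140:320],None,fx=3.8,fy=3.8,interpolation=cv2.INTER_CUBIC);save('cropn.png',A)
# arm: planned yaw, tool y axis now
s=arm.state(); M=R.from_quat(s['eef_rot']).as_matrix(); print(M.round(3))
E
python3 n.py
```

```text
(np.float64(237.53408555199482), np.float64(129.8290899236651)) (np.float64(234.8032160870741), np.float64(120.95007511769825))
top 1116
175 12 [640.6  48.9 188.6] [636.  37. 186.] [652.  64. 190.]
190 147 [644.7  47.8 198.3] [636.  38. 191.] [666.  66. 205.]
205 145 [650.5  68.1 211.3] [640.  43. 205.] [671. 135. 215.]
215 812 [664.7  92.3 221.4] [642.  49. 215.] [691. 135. 227.]
[3.5885125e-01 9.3339473e-01 6.6615387e+02 9.4445343e+01] r from axis 104.39884813903956
scene 1178
160 22 [657.9  48.2 172.5] [651.  41. 170.] [662.  58. 175.]
175 65 [660.2  47.4 183.6] [647.  36. 175.] [667.  64. 190.]
190 181 [659.7  49.  197.8] [635.  36. 190.] [687. 120. 205.]
205 297 [673.4  80.6 210.7] [644.  43. 205.] [693. 127. 215.]
215 613 [671.7  91.5 220.4] [647.  48. 215.] [693. 132. 225.]
[3.8107544e-01 9.2454398e-01 6.7136920e+02 9.3822342e+01] r from axis 106.45896322167191
scene proj (np.float64(335.8253477735066), np.float64(220.64596185429946))
[[-0.906  0.423 -0.   ]
 [ 0.423  0.906 -0.001]
 [-0.    -0.001 -1.   ]]
```

```bash
python3 -m pendant '[{"tx":-30,"ty":-18,"tz":-10},{"tx":-55,"ty":-33},{"tx":-55,"ty":-33},{"tx":-55,"ty":-33},{"tx":-55,"ty":-33},{"tx":-55,"ty":-33},{"tx":-55,"ty":-33},{"tx":-38,"ty":-24}]' 60
python3 - <<'E'
from h import *
s=arm.state(); print(s['joint_pos'].round(3) if hasattr(s['joint_pos'],'round') else s['joint_pos'])
w=snap('wrist'); save('w1.png',w['image']); print(w['xyz'],proj(w,(523.4,179.6,193)))
M=R.from_quat(s['eef_rot']).as_matrix(); print(M.T@(np.array([523.4,179.6,164])-s['ee_pos']))
E
```

```text
[-1.237  0.435  0.025  1.574 -0.012  1.134 -0.075]
[195.03175063 599.36928808 384.72323191] (np.float64(77.94286794226065), np.float64(548.3959390786923))
[-398.22422801 -240.29259137   62.42419264]$[0]: bad value
```

View pics/w1.png

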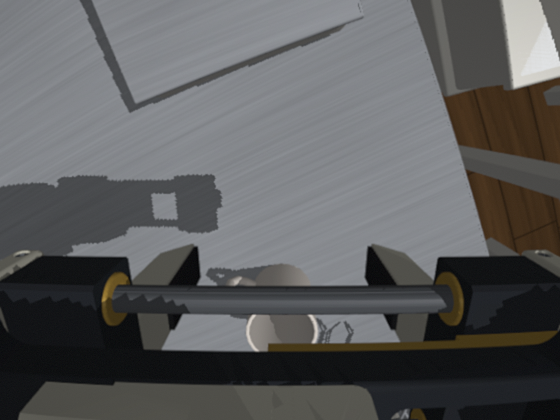

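The picture shows the bench at the start pose, because the call was refused: each row needs all six keys. Resending.

```bash
python3 -m pendant '[{"tx":-30,"ty":-18,"tz":-10,"rx":0,"ry":0,"rz":0},{"tx":-55,"ty":-33,"tz":0,"rx":0,"ry":0,"rz":0},{"tx":-55,"ty":-33,"tz":0,"rx":0,"ry":0,"rz":0},{"tx":-55,"ty":-33,"tz":0,"rx":0,"ry":0,"rz":0},{"tx":-55,"ty":-33,"tz":0,"rx":0,"ry":0,"rz":0},{"tx":-55,"ty":-33,"tz":0,"rx":0,"ry":0,"rz":0},{"tx":-55,"ty":-33,"tz":0,"rx":0,"ry":0,"rz":0},{"tx":-38,"ty":-24,"tz":0,"rx":0,"ry":0,"rz":0}]' 60
python3 - <<'E'
from h import *
s=arm.state(); print(s['joint_pos'])
w=snap('wrist'); save('w2.png',w['image']); print(w['xyz'],proj(w,(523.4,179.6,193)))
M=R.from_quat(s['eef_rot']).as_matrix(); print(M.T@(np.array([523.4,179.6,164])-s['ee_pos']))
E
```

```text
t: 1.15
ee_pos: [519.2, 185.6, 236.7]
eef_rot: [0.218, 0.976, -0.0, 0.0]
wrist_force: [0.6, 0.9, -0.8]
opening: 0.652
grip_force: 0.0
[-0.58706703  0.30516109  0.19090064  1.75243616 -0.06351596  1.09004342
  0.75615087]
[449.98201708 219.11845268 395.38001786] (np.float64(275.6924073369229), np.float64(241.0080286084563))
[-6.2590328  -3.60180693 72.70423731]
```

```bash
python3 - <<'E'
from d import *
w=load('wrist'); p=cloud(w); z=p[...,2]
m=(z>186)&(z<200)&(np.hypot(p[...,0]-523,p[...,1]-179)<30); circ(m,p,30)
E
```

```text
2024 [523.4 179.3  19.3] mean [521.6 180.4 191.7] [276. 238.]
```

View pics/w2.png

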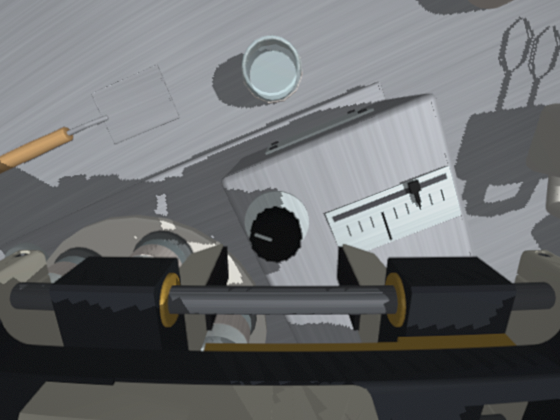

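The wrist view shows the knob at (276,236) between the fingers and the scale clear of them at right, with the pointer tip at (418,206) and the long line near (387,225). I go down over the knob, then close.

```bash
python3 -m pendant '[{"tx":-3,"ty":-2,"tz":5,"rx":0,"ry":0,"rz":0},{"tx":-3,"ty":-1.5,"tz":10,"rx":0,"ry":0,"rz":0},{"tx":0,"ty":0,"tz":14,"rx":0,"ry":0,"rz":0},{"tx":0,"ty":0,"tz":14,"rx":0,"ry":0,"rz":0},{"tx":0,"ty":0,"tz":14,"rx":0,"ry":0,"rz":0},{"tx":0,"ty":0,"tz":10,"rx":0,"ry":0,"rz":0},{"tx":0,"ty":0,"tz":5,"rx":0,"ry":0,"rz":0},{"tx":0,"ty":0,"tz":0,"rx":0,"ry":0,"rz":0}]' 60
python3 -m pendant '[{"tx":0,"ty":0,"tz":0,"rx":0,"ry":0,"rz":0},{"tx":0,"ty":0,"tz":0,"rx":0,"ry":0,"rz":0},{"tx":0,"ty":0,"tz":0,"rx":0,"ry":0,"rz":0},{"tx":0,"ty":0,"tz":0,"rx":0,"ry":0,"rz":0},{"tx":0,"ty":0,"tz":0,"rx":0,"ry":0,"rz":0},{"tx":0,"ty":0,"tz":0,"rx":0,"ry":0,"rz":0},{"tx":0,"ty":0,"tz":0,"rx":0,"ry":0,"rz":0},{"tx":0,"ty":0,"tz":0,"rx":0,"ry":0,"rz":0}]' 15
cat > pt.py <<'E'
# pointer offset from the long line along filler y, from two clicked pixels
import sys; from h import *
n,lu,lv,pu,pv=sys.argv[1],*map(float,sys.argv[2:6]); c=load(n)
y=np.array([np.sin(np.radians(2.94)),np.cos(np.radians(2.94))])
print('offset mm',(onplane(c,pu,pv,156)-onplane(c,lu,lv,152))[:2]@y, onplane(c,lu,lv,152),onplane(c,pu,pv,156))
E
python3 - <<'E'
from h import *
w=load('wrist')
save('w2c.png',cv2.resize(w['image'][150:260,310:480],None,fx=4.5,fy=4.5,interpolation=cv2.INTER_CUBIC))
E
```

```text
t: 2.2
ee_pos: [521.9, 182.8, 164.5]
eef_rot: [0.217, 0.976, -0.0, -0.0]
wrist_force: [0.5, 0.4, 0.3]
opening: 0.654
grip_force: 0.0
t: 3.2
ee_pos: [520.7, 179.7, 164.9]
eef_rot: [0.218, 0.976, -0.002, -0.001]
wrist_force: [-6.9, -9.0, 8.7]
opening: 0.387
grip_force: 30.0
```

View pics/w2c.png

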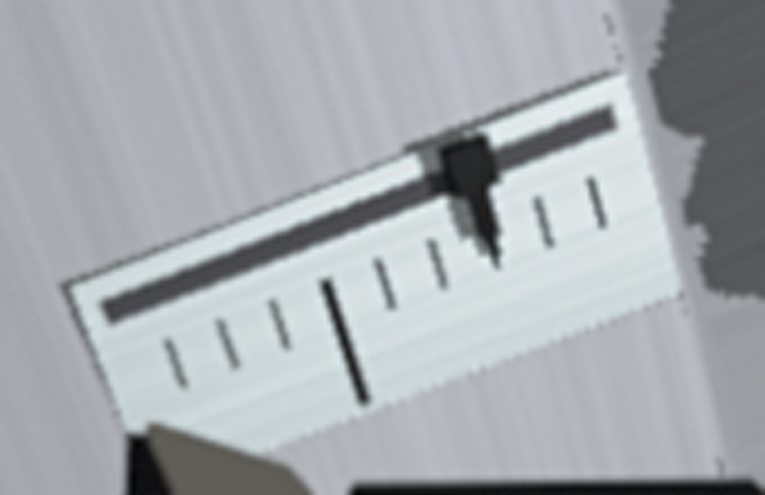

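```bash
python3 pt.py wrist 387.3 226.7 420.7 208.2; python3 pt.py wrist 391.6 239.6 420.7 208.2; python3 pt.py top 113.3 186 94.2 191.5
```

```text
offset mm 28.90183243815546 [566.04573042 260.05816279 152.        ] [560.91775462 289.26144751 156.        ]
offset mm 28.80442822632307 [578.42884698 259.51972621 152.        ] [560.91775462 289.26144751 156.        ]
offset mm 28.63722985103076 [567.62736587 258.33129285 152.        ] [558.57381726 287.4712349  156.        ]
```

```bash
python3 -m pendant '[{"tx":0,"ty":-3,"tz":0,"rx":0,"ry":0,"rz":4},{"tx":0,"ty":0,"tz":0,"rx":0,"ry":0,"rz":9},{"tx":0,"ty":0,"tz":0,"rx":0,"ry":0,"rz":9},{"tx":0,"ty":0,"tz":0,"rx":0,"ry":0,"rz":9},{"tx":0,"ty":0,"tz":0,"rx":0,"ry":0,"rz":9},{"tx":0,"ty":0,"tz":0,"rx":0,"ry":0,"rz":9},{"tx":0,"ty":0,"tz":0,"rx":0,"ry":0,"rz":9},{"tx":0,"ty":0,"tz":0,"rx":0,"ry":0,"rz":2}]'
python3 - <<'E'
from h import *
s=arm.state(); M=R.from_quat(s['eef_rot']).as_matrix(); print(s['joint_pos'],np.degrees(np.arctan2(M[1,1],M[0,1])))
print(s['wrist_force'],s['torque'],s['ee_pos'])
t=snap('top')
save('t2c.png',cv2.resize(t['image'][160:225,60:200],None,fx=5,fy=5,interpolation=cv2.INTER_CUBIC))
E
```

```text
t: 4.2
ee_pos: [522.2, 180.7, 165.1]
eef_rot: [0.677, 0.736, 0.001, 0.001]
wrist_force: [7.3, 1.8, -5.2]
opening: 0.385
grip_force: 30.0
[-0.75016053  0.39194103  0.43117399  1.85889364 -0.19981587  0.92992387
 -0.14414031] 4.814690474890425
[ 7.3060942   1.75676339 -5.23445026] [ 0.14604178 -1.0119813   0.05537475] [522.2211606  180.72785086 165.05808442]
```

View pics/t2c.png

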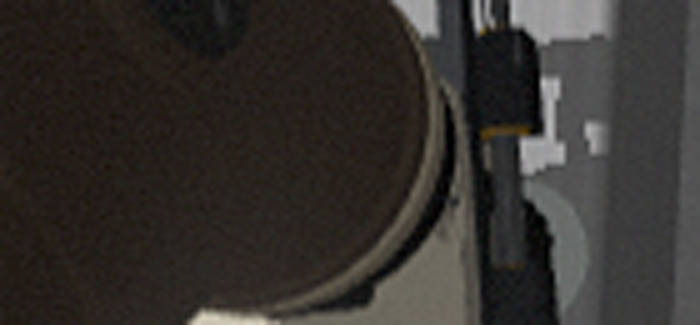

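The arm hides the scale from the top camera, so from here I use the wrist camera. 60° of about 110° is done.

```bash
python3 -m pendant '[{"tx":0,"ty":0,"tz":0,"rx":0,"ry":0,"rz":5},{"tx":0,"ty":0,"tz":0,"rx":0,"ry":0,"rz":9},{"tx":0,"ty":0,"tz":0,"rx":0,"ry":0,"rz":9},{"tx":0,"ty":0,"tz":0,"rx":0,"ry":0,"rz":9},{"tx":0,"ty":0,"tz":0,"rx":0,"ry":0,"rz":9},{"tx":0,"ty":0,"tz":0,"rx":0,"ry":0,"rz":5},{"tx":0,"ty":0,"tz":0,"rx":0,"ry":0,"rz":0},{"tx":0,"ty":0,"tz":0,"rx":0,"ry":0,"rz":0}]'
python3 - <<'E'
from h import *
s=arm.state(); M=R.from_quat(s['eef_rot']).as_matrix(); print(np.degrees(np.arctan2(M[1,1],M[0,1])),s['wrist_force'])
w=snap('wrist')
a=proj(w,(572,260,152)); print(a); u,v=map(int,a); u0=max(0,min(u-85,390)); v0=max(0,min(v-60,300)); print(u0,v0)
save('w3.png',cv2.resize(w['image'][v0:v0+120,u0:u0+170],None,fx=4.5,fy=4.5,interpolation=cv2.INTER_CUBIC))
E
```

```text
t: 5.25
ee_pos: [523.7, 180.3, 165.1]
eef_rot: [0.91, 0.414, 0.003, 0.001]
wrist_force: [13.3, 0.1, -11.5]
opening: 0.385
grip_force: 30.0
-41.06764234720947 [ 13.33561051   0.10485852 -11.51152532]
(np.float64(250.7997385608052), np.float64(88.5694463535816))
165 28
```

View pics/w3.png

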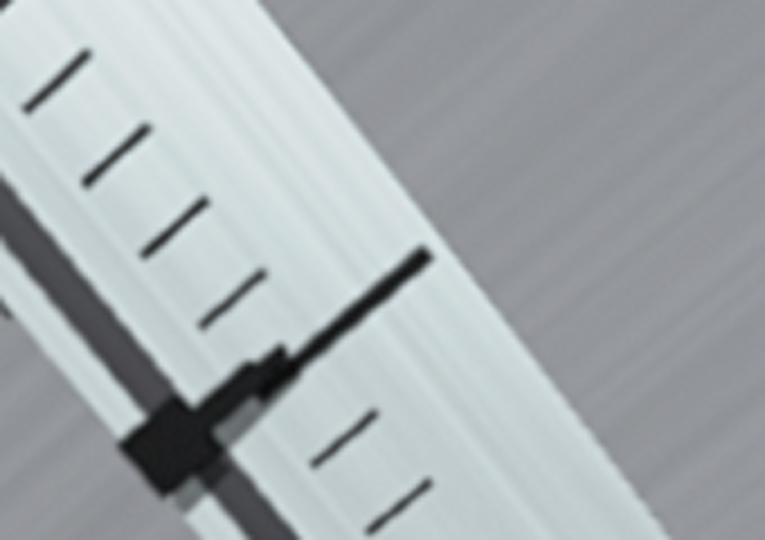

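The pointer is close to the long line: tip at crop (287,350), line running (428,255)–(300,358). I compute what is left.

```bash
python3 pt.py wrist 253.9 89.3 228.8 105.8; python3 pt.py wrist 238.3 102.4 228.8 105.8
```

```text
offset mm 1.2999717733217198 [572.95802596 258.67935633 152.        ] [557.98954968 260.74978884 156.        ]
offset mm 1.2874940073204149 [562.48961469 259.22948472 152.        ] [557.98954968 260.74978884 156.        ]
```

```bash
python3 -m pendant '[{"tx":0,"ty":0,"tz":0,"rx":0,"ry":0,"rz":2},{"tx":0,"ty":0,"tz":0,"rx":0,"ry":0,"rz":2},{"tx":0,"ty":0,"tz":0,"rx":0,"ry":0,"rz":1},{"tx":0,"ty":0,"tz":0,"rx":0,"ry":0,"rz":0},{"tx":0,"ty":0,"tz":0,"rx":0,"ry":0,"rz":0},{"tx":0,"ty":0,"tz":0,"rx":0,"ry":0,"rz":0},{"tx":0,"ty":0,"tz":0,"rx":0,"ry":0,"rz":0},{"tx":0,"ty":0,"tz":0,"rx":0,"ry":0,"rz":0}]'
python3 -m pendant '[{"tx":0,"ty":0,"tz":0,"rx":0,"ry":0,"rz":0},{"tx":0,"ty":0,"tz":0,"rx":0,"ry":0,"rz":0},{"tx":0,"ty":0,"tz":0,"rx":0,"ry":0,"rz":0},{"tx":0,"ty":0,"tz":0,"rx":0,"ry":0,"rz":0},{"tx":0,"ty":0,"tz":-15,"rx":0,"ry":0,"rz":0},{"tx":0,"ty":0,"tz":-30,"rx":0,"ry":0,"rz":0},{"tx":0,"ty":0,"tz":-30,"rx":0,"ry":0,"rz":0},{"tx":0,"ty":0,"tz":-10,"rx":0,"ry":0,"rz":0}]' 62
python3 - <<'E'
from h import *
s=arm.state(); M=R.from_quat(s['eef_rot']).as_matrix(); print(np.degrees(np.arctan2(M[1,1],M[0,1])),s['joint_pos'])
w=snap('wrist')
a=proj(w,(570,260,152)); u,v=map(int,a); u0=max(0,min(u-85,390)); v0=max(0,min(v-60,300)); print(u0,v0)
save('w4.png',cv2.resize(w['image'][v0:v0+120,u0:u0+170],None,fx=4.5,fy=4.5,interpolation=cv2.INTER_CUBIC))
E
```

```text
t: 6.3
ee_pos: [523.8, 180.1, 165.1]
eef_rot: [0.927, 0.374, 0.003, 0.001]
wrist_force: [13.3, -0.9, -12.3]
opening: 0.379
grip_force: 30.0
t: 7.3
ee_pos: [521.7, 180.3, 252.3]
eef_rot: [0.927, 0.374, 0.002, -0.0]
wrist_force: [0.6, -0.2, -0.4]
opening: 0.678
grip_force: 0.0
-46.039440378053406 [-0.95758201  0.33151759  0.70779685  1.76060138 -0.23682876  1.13264713
 -0.97954869]
166 40
```

View pics/w4.png

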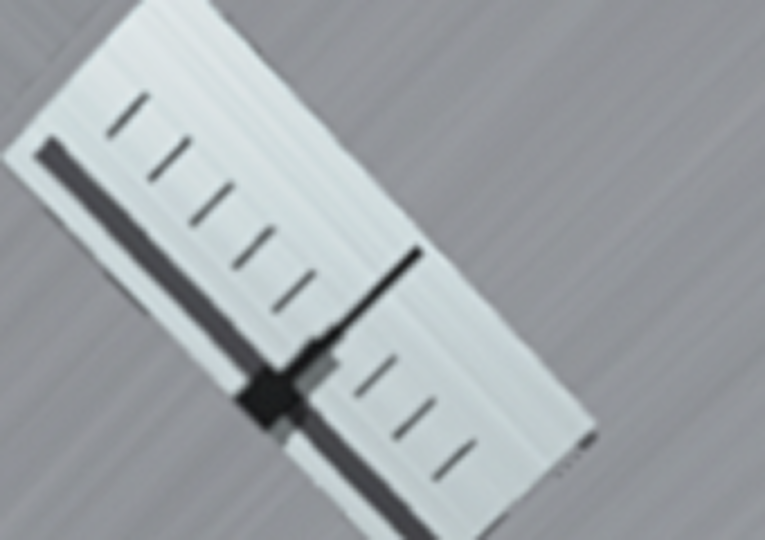

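The pointer tip at crop (336,333) now runs straight into the long line (417,250)–(345,326). I check that numerically.

```bash
python3 - <<'E'
from h import *
import subprocess
c=load('wrist'); f=lambda x,y:(166+x/4.5,40+y/4.5)
y=np.array([np.sin(np.radians(2.94)),np.cos(np.radians(2.94))])
for L in [(405,263),(380,289)]:
  for T in [(333,333),(338,333)]: print((onplane(c,*f(*T),156)-onplane(c,*f(*L),152))[:2]@y)
s=arm.state(); M=R.from_quat(s['eef_rot']).as_matrix(); print(M.round(3)); print(M.T@(np.array([612.2,-45.2,252])-s['ee_pos']))
E
```

```text
-0.1352894438717073
-0.7302953024900809
-0.009266657454400588
-0.6042725160727742
[[ 0.72   0.694  0.003]
 [ 0.694 -0.72   0.002]
 [ 0.004  0.001 -1.   ]]
[-91.48500855 225.17588942   0.25830585]
```

The pointer is within about 0.4 mm of the line, so the knob is set. Next is the hub. The nozzle is at 68° seen from the axis, so the gripper body must keep its yaw within about −74..30°. I turn the table +171.5° in two sweeps of about 86°.

```bash
python3 -m pendant '[{"tx":-9,"ty":22,"tz":0,"rx":0,"ry":0,"rz":0},{"tx":-17,"ty":42,"tz":0,"rx":0,"ry":0,"rz":0},{"tx":-17,"ty":42,"tz":0,"rx":0,"ry":0,"rz":0},{"tx":-17,"ty":42,"tz":0,"rx":0,"ry":0,"rz":0},{"tx":-17,"ty":42,"tz":0,"rx":0,"ry":0,"rz":0},{"tx":-14.5,"ty":35,"tz":0,"rx":0,"ry":0,"rz":3},{"tx":0,"ty":0,"tz":0,"rx":0,"ry":0,"rz":9},{"tx":0,"ty":0,"tz":0,"rx":0,"ry":0,"rz":9}]' 66
cat > hub.py <<'E'
from d import *
w=snap('wrist'); p=cloud(w); z=p[...,2]
circ((z>172)&(z<190)&(np.hypot(p[...,0]-612,p[...,1]+45)<35),p,30)
s=arm.state(); M=R.from_quat(s['eef_rot']).as_matrix(); print('yaw',np.degrees(np.arctan2(M[1,1],M[0,1])),s['joint_pos'].round(2) if hasattr(s['joint_pos'],'round') else s['joint_pos'])
print('to grasp',M.T@(np.array([612.2,-45.2,150])-s['ee_pos']))
E
python3 hub.py
```

```text
t: 8.35
ee_pos: [610.6, -46.1, 248.9]
eef_rot: [0.981, 0.196, -0.001, -0.0]
wrist_force: [0.2, 0.1, -1.4]
opening: 0.715
grip_force: 0.0
2582 [612.2 -45.7  23.2] mean [614.1 -44.8 180.6] [283. 218.]
yaw -67.7919063188395 [-0.56  0.48  0.83  1.62 -0.37  1.21 -0.84]
to grasp [ 1.65952256  0.42502479 98.72855039]
```

```bash
python3 -m pendant '[{"tx":1.5,"ty":0.5,"tz":6,"rx":0,"ry":0,"rz":0},{"tx":0,"ty":0,"tz":17,"rx":0,"ry":0,"rz":0},{"tx":0,"ty":0,"tz":17,"rx":0,"ry":0,"rz":0},{"tx":0,"ty":0,"tz":17,"rx":0,"ry":0,"rz":0},{"tx":0,"ty":0,"tz":17,"rx":0,"ry":0,"rz":0},{"tx":0,"ty":0,"tz":16,"rx":0,"ry":0,"rz":0},{"tx":0,"ty":0,"tz":7,"rx":0,"ry":0,"rz":0},{"tx":0,"ty":0,"tz":1,"rx":0,"ry":0,"rz":0}]' 66
python3 -m pendant '[{"tx":0,"ty":0,"tz":0,"rx":0,"ry":0,"rz":0},{"tx":0,"ty":0,"tz":0,"rx":0,"ry":0,"rz":0},{"tx":0,"ty":0,"tz":0,"rx":0,"ry":0,"rz":0},{"tx":0,"ty":0,"tz":0,"rx":0,"ry":0,"rz":0},{"tx":0,"ty":0,"tz":0,"rx":0,"ry":0,"rz":0},{"tx":0,"ty":0,"tz":0,"rx":0,"ry":0,"rz":0},{"tx":0,"ty":0,"tz":0,"rx":0,"ry":0,"rz":0},{"tx":0,"ty":0,"tz":0,"rx":0,"ry":0,"rz":0}]' 20
```

```text
t: 9.4
ee_pos: [612.5, -45.2, 151.3]
eef_rot: [0.98, 0.199, -0.0, 0.0]
wrist_force: [-0.2, 0.7, -0.4]
opening: 0.719
grip_force: 0.0
t: 10.4
ee_pos: [613.0, -45.4, 152.2]
eef_rot: [0.98, 0.199, 0.0, 0.0]
wrist_force: [0.7, -0.9, 5.0]
opening: 0.471
grip_force: 30.0
```

```bash
python3 -m pendant '[{"tx":0,"ty":0,"tz":0,"rx":0,"ry":0,"rz":-3},{"tx":0,"ty":0,"tz":0,"rx":0,"ry":0,"rz":-6},{"tx":0,"ty":0,"tz":0,"rx":0,"ry":0,"rz":-7},{"tx":0,"ty":0,"tz":0,"rx":0,"ry":0,"rz":-7},{"tx":0,"ty":0,"tz":0,"rx":0,"ry":0,"rz":-7},{"tx":0,"ty":0,"tz":0,"rx":0,"ry":0,"rz":-7},{"tx":0,"ty":0,"tz":0,"rx":0,"ry":0,"rz":-6},{"tx":0,"ty":0,"tz":0,"rx":0,"ry":0,"rz":-3}]'
cat > st.py <<'E'
from d import *
s=arm.state(); M=R.from_quat(s['eef_rot']).as_matrix(); print('yaw',np.degrees(np.arctan2(M[1,1],M[0,1])),np.round(s['joint_pos'],2),np.round(s['torque'],2),np.round(s['wrist_force'],1))
for n in ('top','scene'):
    c=snap(n); p=cloud(c); z=p[...,2]; r=np.hypot(p[...,0]-612.2,p[...,1]+45.4)
    print(n); circ((z>144)&(z<154)&(r>70)&(r<140),p,60)
E
python3 st.py
```

```text
t: 11.4
ee_pos: [612.1, -44.4, 152.1]
eef_rot: [0.823, 0.567, 0.0, -0.001]
wrist_force: [-4.0, 1.6, 9.2]
opening: 0.468
grip_force: 30.0
yaw -20.86771576964613 [-0.38  0.52  0.54  1.72 -0.31  0.98 -0.09] [ 0.19  0.74 -0.63] [-4.   1.6  9.2]
top
78 [ 666.2 -142.1   25.3] mean [ 664.7 -152.2  147.5] [361. 123.]
920 [ 563.4 -137.9   31. ] mean [ 561.8 -141.7  149.5] [358. 183.]
scene
644 [555.4  40.4  31.5] mean [557.1  40.1 148.3] [315. 194.]
713 [ 566.1 -141.4   31.4] mean [ 568.2 -140.6  148.1] [215. 210.]
817 [659.8  47.4  31.7] mean [662.8  45.9 148.4] [333. 236.]
198 [ 670.  -134.2   27.4] mean [ 671.1 -134.4  146.2] [222. 255.]
1036 [717.8 -40.9  31. ] mean [719.7 -40.7 148.4] [286. 270.]
```

```bash
python3 -m pendant '[{"tx":0,"ty":0,"tz":0,"rx":0,"ry":0,"rz":-3},{"tx":0,"ty":0,"tz":0,"rx":0,"ry":0,"rz":-6},{"tx":0,"ty":0,"tz":0,"rx":0,"ry":0,"rz":-7},{"tx":0,"ty":0,"tz":0,"rx":0,"ry":0,"rz":-7},{"tx":0,"ty":0,"tz":0,"rx":0,"ry":0,"rz":-7},{"tx":0,"ty":0,"tz":0,"rx":0,"ry":0,"rz":-6},{"tx":0,"ty":0,"tz":0,"rx":0,"ry":0,"rz":-4},{"tx":0,"ty":0,"tz":0,"rx":0,"ry":0,"rz":-2}]'
python3 -m pendant '[{"tx":0,"ty":0,"tz":0,"rx":0,"ry":0,"rz":0},{"tx":0,"ty":0,"tz":0,"rx":0,"ry":0,"rz":0},{"tx":0,"ty":0,"tz":0,"rx":0,"ry":0,"rz":0},{"tx":0,"ty":0,"tz":0,"rx":0,"ry":0,"rz":0},{"tx":0,"ty":0,"tz":0,"rx":0,"ry":0,"rz":0},{"tx":0,"ty":0,"tz":0,"rx":0,"ry":0,"rz":0},{"tx":0,"ty":0,"tz":0,"rx":0,"ry":0,"rz":5},{"tx":0,"ty":0,"tz":0,"rx":0,"ry":0,"rz":8}]' 62
python3 st.py
```

```text
t: 12.5
ee_pos: [610.8, -44.5, 152.1]
eef_rot: [0.566, 0.825, -0.0, -0.002]
wrist_force: [-8.1, 2.0, 12.0]
opening: 0.467
grip_force: 30.0
t: 13.5
ee_pos: [612.6, -45.2, 151.8]
eef_rot: [0.658, 0.753, 0.0, -0.0]
wrist_force: [-0.4, 0.4, 1.2]
opening: 0.674
grip_force: 0.0
yaw 7.74343600185646 [-0.29  0.5   0.41  1.72 -0.23  0.97  0.34] [-0.07  0.02  0.  ] [-0.4  0.4  1.2]
top
195 [ 639.3 -163.6   25.4] mean [ 637.9 -167.3  149.8] [371. 137.]
scene
113 [529.5 -20.7  14.8] mean [529.4 -21.2 148.1] [279. 188.]
672 [ 540.5 -122.5   31.4] mean [ 542.3 -122.4  148.2] [224. 199.]
406 [583.2  52.7  30.6] mean [579.8  48.6 148.4] [323. 202.]
877 [ 641.7 -147.5   31.2] mean [ 643.9 -147.3  148.3] [213. 242.]
922 [685.9  28.8  31.3] mean [687.7  28.1 148.4] [326. 248.]
218 [713.9 -72.4  27.8] mean [715.1 -72.2 146.2] [265. 271.]
```

```bash
python3 -m pendant '[{"tx":0,"ty":0,"tz":0,"rx":0,"ry":0,"rz":9},{"tx":0,"ty":0,"tz":0,"rx":0,"ry":0,"rz":9.5},{"tx":0,"ty":0,"tz":0,"rx":0,"ry":0,"rz":9.5},{"tx":0,"ty":0,"tz":0,"rx":0,"ry":0,"rz":9.5},{"tx":0,"ty":0,"tz":0,"rx":0,"ry":0,"rz":9.5},{"tx":0,"ty":0,"tz":0,"rx":0,"ry":0,"rz":9.5},{"tx":0,"ty":0,"tz":0,"rx":0,"ry":0,"rz":9},{"tx":0,"ty":0,"tz":0,"rx":0,"ry":0,"rz":5}]' 62
python3 -m pendant '[{"tx":0,"ty":0,"tz":0,"rx":0,"ry":0,"rz":0},{"tx":0,"ty":0,"tz":0,"rx":0,"ry":0,"rz":0},{"tx":0,"ty":0,"tz":0,"rx":0,"ry":0,"rz":0},{"tx":0,"ty":0,"tz":0,"rx":0,"ry":0,"rz":0},{"tx":0,"ty":0,"tz":0,"rx":0,"ry":0,"rz":0},{"tx":0,"ty":0,"tz":0,"rx":0,"ry":0,"rz":0},{"tx":0,"ty":0,"tz":0,"rx":0,"ry":0,"rz":0},{"tx":0,"ty":0,"tz":0,"rx":0,"ry":0,"rz":0}]' 20
python3 st.py
```

```text
t: 14.6
ee_pos: [612.6, -45.0, 151.6]
eef_rot: [0.971, 0.237, -0.0, 0.0]
wrist_force: [1.0, 0.0, -0.2]
opening: 0.677
grip_force: 0.0
t: 15.6
ee_pos: [612.7, -45.4, 151.8]
eef_rot: [0.971, 0.237, 0.0, 0.0]
wrist_force: [2.1, -2.9, -2.8]
opening: 0.471
grip_force: 30.0
yaw -62.541910665591544 [-0.5   0.57  0.74  1.73 -0.44  1.01 -0.69] [-0.63 -0.41  0.09] [ 2.1 -2.9 -2.8]
top
651 [ 639.1 -146.6   30.8] mean [ 631.1 -149.6  149.5] [360. 142.]
1104 [ 539.5 -120.6   31. ] mean [ 538.7 -120.3  149.4] [346. 197.]
68 [500.2 -43.1  16.2] mean [499.3 -44.3 149.5] [300. 222.]
scene
454 [584.4  53.7  31.1] mean [580.3  46.2 148.3] [322. 202.]
112 [ 546.2 -138.    24.5] mean [ 550.7 -143.4  148. ] [212. 204.]
874 [ 641.9 -147.4   30.9] mean [ 643.7 -147.4  148.2] [213. 242.]
923 [685.9  28.9  31.5] mean [687.8  28.1 148.4] [326. 248.]
219 [713.9 -71.6  27.8] mean [714.7 -71.7 146.2] [266. 271.]
```

```bash
python3 -m pendant '[{"tx":0,"ty":0,"tz":0,"rx":0,"ry":0,"rz":-3},{"tx":0,"ty":0,"tz":0,"rx":0,"ry":0,"rz":-6},{"tx":0,"ty":0,"tz":0,"rx":0,"ry":0,"rz":-7},{"tx":0,"ty":0,"tz":0,"rx":0,"ry":0,"rz":-7},{"tx":0,"ty":0,"tz":0,"rx":0,"ry":0,"rz":-7},{"tx":0,"ty":0,"tz":0,"rx":0,"ry":0,"rz":-7},{"tx":0,"ty":0,"tz":0,"rx":0,"ry":0,"rz":-7},{"tx":0,"ty":0,"tz":0,"rx":0,"ry":0,"rz":-4}]'
python3 -m pendant '[{"tx":0,"ty":0,"tz":0,"rx":0,"ry":0,"rz":-4},{"tx":0,"ty":0,"tz":0,"rx":0,"ry":0,"rz":-7},{"tx":0,"ty":0,"tz":0,"rx":0,"ry":0,"rz":-7},{"tx":0,"ty":0,"tz":0,"rx":0,"ry":0,"rz":-6},{"tx":0,"ty":0,"tz":0,"rx":0,"ry":0,"rz":-4},{"tx":0,"ty":0,"tz":0,"rx":0,"ry":0,"rz":-3},{"tx":0,"ty":0,"tz":0,"rx":0,"ry":0,"rz":0},{"tx":0,"ty":0,"tz":0,"rx":0,"ry":0,"rz":0}]'
python3 st.py; python3 - <<'E'
from d import *
c=load('scene'); p=cloud(c); z=p[...,2]; x,y=p[...,0],p[...,1]; r=np.hypot(x-612,y+45)
m=(z>218)&(z<232)&(r>95)&(r<190)&(y>20)&(x>600); print(cv2.fitLine(p[m][:,:2].astype(np.float32),cv2.DIST_L2,0,.01,.01).ravel())
E
```

```text
t: 16.7
ee_pos: [611.8, -44.6, 151.7]
eef_rot: [0.79, 0.613, -0.0, -0.001]
wrist_force: [-1.0, 0.3, -0.3]
opening: 0.473
grip_force: 30.0
t: 17.7
ee_pos: [611.0, -44.7, 151.7]
eef_rot: [0.599, 0.801, -0.0, -0.002]
wrist_force: [-6.1, 0.9, 4.2]
opening: 0.473
grip_force: 30.0
yaw 16.409311989202177 [-0.26  0.5   0.36  1.71 -0.21  0.97  0.46] [ 0.11  1.06 -0.1 ] [-6.1  0.9  4.2]
top
scene
321 [552.8  40.4  30.5] mean [548.8  50.  148.5] [320. 190.]
80 [522.1 -74.7  18.8] mean [523.9 -75.5 147.8] [249. 189.]
716 [ 568.5 -141.7   31. ] mean [ 570.6 -141.6  148.1] [214. 211.]
168 [657.1  48.   27.5] mean [660.5  46.3 146.3] [333. 236.]
941 [ 672.8 -132.8   31. ] mean [ 674.8 -132.9  148.3] [223. 256.]
1034 [717.4 -37.7  30.9] mean [719.4 -38.4 148.4] [288. 269.]
[3.7360382e-01 9.2758840e-01 6.7128766e+02 9.3335526e+01]
```

The open jar stands at 65.0° and the nozzle at about 68.4°, so I turn 3.4° more.

```bash
python3 -m pendant '[{"tx":0,"ty":0,"tz":0,"rx":0,"ry":0,"rz":-1.5},{"tx":0,"ty":0,"tz":0,"rx":0,"ry":0,"rz":-1.5},{"tx":0,"ty":0,"tz":0,"rx":0,"ry":0,"rz":-0.5},{"tx":0,"ty":0,"tz":0,"rx":0,"ry":0,"rz":0},{"tx":0,"ty":0,"tz":0,"rx":0,"ry":0,"rz":0},{"tx":0,"ty":0,"tz":0,"rx":0,"ry":0,"rz":0},{"tx":0,"ty":0,"tz":0,"rx":0,"ry":0,"rz":0},{"tx":0,"ty":0,"tz":0,"rx":0,"ry":0,"rz":0}]'
python3 st.py; python3 -c "
from h import *
c=load('scene'); save('s9.png',cv2.resize(c['image'][150:310,180:420],None,fx=3.3,fy=3.3,interpolation=cv2.INTER_CUBIC))"
```

```text
t: 18.8
ee_pos: [611.0, -44.7, 151.7]
eef_rot: [0.574, 0.819, -0.0, -0.002]
wrist_force: [-7.0, 0.1, 4.9]
opening: 0.472
grip_force: 30.0
yaw 19.912621973059267 [-0.25  0.5   0.35  1.71 -0.2   0.97  0.52] [ 0.    1.16 -0.03] [-7.   0.1  4.9]
top
scene
123 [519.4 -77.9  22.9] mean [523.8 -79.7 148.1] [247. 190.]
225 [545.6  39.8  29.9] mean [539.3  48.5 148.6] [318. 187.]
736 [ 574.8 -144.3   31.1] mean [ 576.4 -144.1  148.2] [213. 214.]
162 [651.4  51.2  28. ] mean [655.4  49.6 146.3] [334. 233.]
960 [ 677.9 -129.1   31.2] mean [ 680.1 -129.   148.2] [226. 258.]
1027 [716.8 -31.8  31. ] mean [718.6 -32.  148.4] [292. 268.]
```

View pics/s9.png

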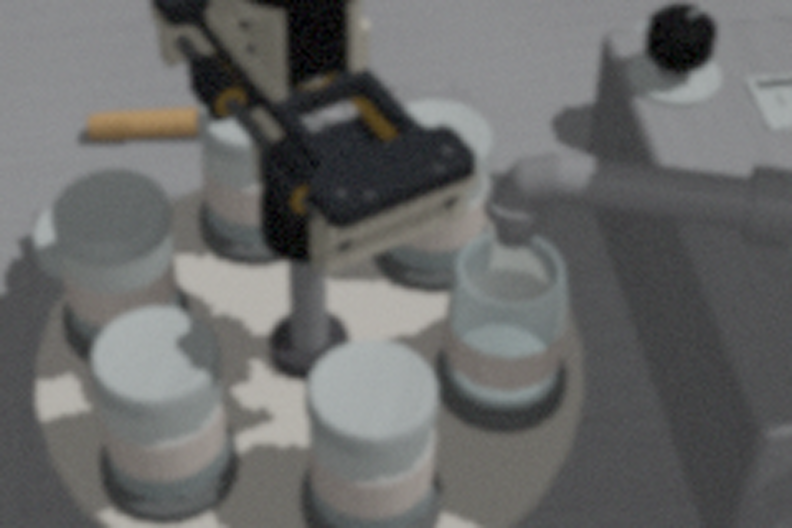

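The picture shows the nozzle end at crop (514,238) above the open jar's mouth, which is centred at about x=511. The jar measures 68.4°, as wanted, and the hub is still gripped. Signing off.

```bash
python3 -c "
from workcell import workorder
print(workorder.sign_off())"
```

```text
the job is handed in; nothing more can be done
None
```

The job is handed in at about 19 s: the pointer stands on the long line to within about 0.5 mm, the open jar is under the nozzle to within about 1° (2 mm) as measured, and the gripper still holds the hub.

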